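Top screw cup onto the counting scale

ROBOT

A 6-joint arm with a two-finger parallel gripper is mounted at the origin on the work surface. World frame = base frame: x ahead of the robot, y to its left, z up, the work surface at z = 0. Lengths are in mm, angles in rad, forces in N, time in s.
With the tool pointing down it reaches from about 325 to 850 mm from the base axis. Payload 4.4 kg.
Tool frame: the origin (TCP) lies at the very end of the fingers, on their centre line; the grasp point (between the pads) lies 19 mm behind it; z points along the fingers, y is the direction in which the jaws open and shut (so a half turn about z gives the same grasp; the last joint's range is limited). The gripper opens to 94 mm and grips with 3 to 60 N. Pads are 16 mm wide; open, the fingers measure 119 mm over their backs; the gripper's body (75 mm by 177 mm) begins 78 mm behind the grasp point.
Start: joints at [-1.484, 0.207, 1.542, -0, 1.393, -0.15], TCP at [134.878, -558.959, 205.447] pointing down, gripper open.
Joint ranges: [-2.73, 2.73], [-0.86, 2.22], [0.23, 2.46], [-1.11, 4.25], [0.08, 2.63], [-2.82, 2.82]. Speed limits (rad/s): [2.79, 2.79, 3.14, 3.14, 3.14, 3.14].

INTERFACE

Orientations are given as a unit quaternion [x, y, z, w].
In Python, from station import manip gives the robot as it stands.
- The arm moves only by the tool servo_tool, never from a script. Its argument "steps" is a list of rows, each a list of 3 entries, a list of its own where there are three numbers: the shift along the tool's x, y, z in cm, then the turn about the tool's z in degrees, then the opening, from 0 (shut) to 1 (fully open). A call has 1 to 20 rows; each row is the pose to reach, as a shift and turn from the pose commanded when the call began, along the tool's axes at that moment; what a row does not reach only later rows make up. A row lasts 1/10 s, in which the tool goes at most 50 mm and 8.59 degrees, less where a joint would pass 70% of its speed; a pose out of reach is approached as far as the arm can. A call with a gripper value outside its range is refused whole. The fingers move at their own pace and stop on an object; the grip force is fixed at half the most. Time passes only in rows, so rows that repeat a pose let the fingers close. It gives the time, the measured TCP pose, the force and the opening at its end, in the units of the state.
- manip.observe(): the state, without advancing time (a new reading comes with each control period).
- manip.camera(name): name is "side" or "top" or "wrist"; returns the picture (384x512x3 uint8, red, green, blue); there is no depth.
- manip.get_calibration(name): a dict with "fx", "fy", "cx", "cy" (pixels), "R" (3x3) and "t" (3): a world point X has camera coordinates R X + t; the wrist camera has in their place "tool_from_camera" (4x4, takes a point from camera to tool coordinates, whose origin is the TCP and whose axes are the flange's). Camera axes: x right, y down, z forward; pixel columns grow to the right and rows downward; lengths in mm; the calibration is good to about 2 mm. The wrist camera is an equidistant fisheye: a pixel r from the principal point sees the ray r / f radians off the axis. A picture is of the moment at which its call begins: read the wrist's pose just before it. get_calibration takes no time and is no camera call.
- manip.sign_off(): hands the job in, once; it reports no verdict.
The state is a dict: "t": time; "joints": joint angles; "joint_vel": joint speeds; "joint_efforts": joint torques, N m; "position": TCP position; "tool_rot": TCP orientation; "ft_force": force on the tool from outside, world axes, zero at the start; "moment": the same for the moment, N m; "grip_width": finger opening in mm.
Only numpy, scipy, OpenCV 4.12 (cv2) and the standard library are available. Lean on these libraries where they do the work, as an engineer would, in place of code of your own. Each camera call takes 0.05 s, during which the arm holds its last target. There are 200 camera calls.

TASK

Take only the top cup off the blue stack and set it down upright in the middle of the round steel pan of the small scale; put it down, do not drop it. Leave the other blue cups standing nested where they are, and leave the orange stack alone.

Things in the scene. Friction and masses are not known exactly. Their poses are not given: they have to be found in the camera images.
- blue_top_mid (a point): Top one of three identical empty round blue cups (45 g) nested in an upright stack. Each is 50 mm high: a band 36 mm high, 64 mm across at its pale lip and 62 mm at its lower edge (wall 3 mm, 33 mm deep), over a foot 54 mm across and 14 mm high that sits inside the cup below. The point is the cup's centre: rim 25 mm above it, next cup's rim 11 mm below, foot's underside 25 mm below. z axis up.
- blue_second_mid (a point): The next blue cup, of the same make, directly under the top one and nested in the lowest, which stands on the desk; each nested cup adds 36 mm, and the seams show by the 6 mm high pale lips. A foot has 1 to 2 mm play all round in the cup below. The point is its centre, 25 mm below its rim; z axis up.
- orange_top_mid (a point): The top one of two orange cups of the same make, nested in a stack of their own on the desk (86 mm high in all). The point is its centre, half-way up; z axis up. A bystander.
- pan (a point): Small white counting scale, fixed to the desk, 150 by 120 mm and 22 mm high, with a flat round steel pan 100 mm in diameter on it; the pan does not move. The point is the centre of the pan's upper face, 30 mm above the desk; z axis up. Nothing stands above the pan.
Things that resemble listed ones, but are neither listed nor needed, are in the scene too. What is shaped like the part that bears blue_top_mid but pink or turquoise is not meant.

How it is judged:
By the outcome, as a careful person would: the job done as asked, in the order asked, and still so for the second after the job is handed in, with the robot touching nothing.
It also fails if it takes over 38 s, if anything falls off the work surface, if the arm or the gripper's body presses on something with over 40 N, if the wrist force passes 120 N, or if a joint passes its speed limit or range.

## Working session

There is one attempt and no reset: what is moved stays moved. The work goes in short steps, Python scripts to look and compute and a tool call to move; the robot and the scene stay as the last step left them, time stands still between calls to the robot, and variables do not carry over. Pictures are saved under pics/ and viewed, about 8 in all and at most 12, crops included, and the job is handed in when it is done.

Besides the shell and the picture viewer there is one more tool, called after "Request:" as name([rows], argument=value, ...), one row to a line, values as JSON. servo_tool: Moves the arm, as the interface text tells. Its arguments: {"type":"object","properties":{"steps":{"type":"array"}},"required":["steps"]}

```bash
mkdir -p pics
python3 - <<'E'
from station import manip
import cv2,numpy as np
s=manip.observe();print(s['t'],s['position'],s['tool_rot'],s['grip_width'])
a=manip.camera('side');b=manip.camera('top')
cv2.imwrite('pics/side0.png',a[:,:,::-1]);cv2.imwrite('pics/top0.png',b[:,:,::-1])
for n in('side','top','wrist'):
  print(n,{k:np.round(v,3).tolist() for k,v in manip.get_calibration(n).items()})
E
```

```text
0.0 [ 134.78514782 -558.15546163  204.30539893] [ 9.92999100e-01  1.18116614e-01  2.26594014e-05 -1.11921390e-03] 94.03955101705736
side {'fx': 421.798, 'fy': 421.798, 'cx': 250.364, 'cy': 187.737, 'R': [[0.992, -0.124, 0.011], [-0.063, -0.575, -0.816], [0.107, 0.809, -0.578]], 't': [-500.107, 102.964, 956.426]}
top {'fx': 370.907, 'fy': 370.907, 'cx': 256.976, 'cy': 193.544, 'R': [[-0.025, -1.0, 0.018], [-0.99, 0.022, -0.142], [0.141, -0.021, -0.99]], 't': [-9.757, 518.633, 770.474]}
wrist {'fx': 297.319, 'fy': 297.319, 'cx': 255.074, 'cy': 191.999, 'tool_from_camera': [[-0.0, -0.961, -0.278, 81.176], [1.0, -0.0, 0.001, 0.136], [-0.001, -0.278, 0.961, -179.624], [0.0, 0.0, 0.0, 1.0]]}
```

View pics/side0.png

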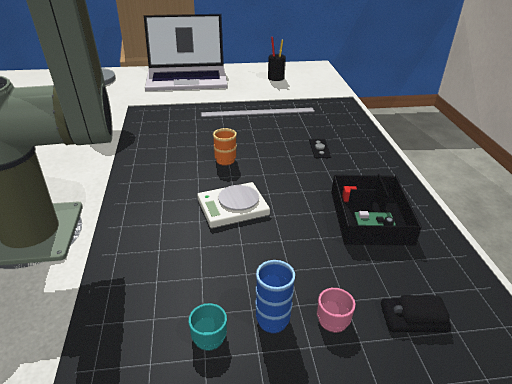

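View pics/top0.png

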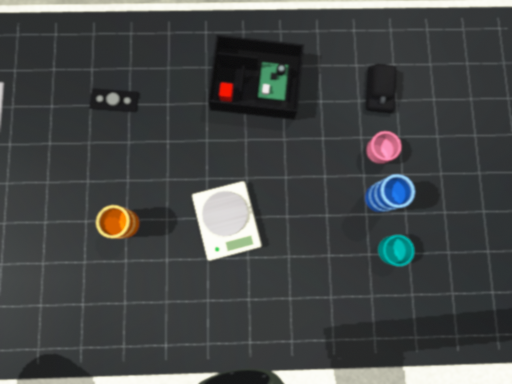

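The side view shows the blue stack with its rim near (275,272) and the pan near (239,198). The top view shows the blue rim near (398,190) and the pan near (226,213). The pink and turquoise cups flank the blue stack, and the orange stack is far off.

```bash
cat > h.py <<'E'
from station import manip
import cv2,numpy as np
def ray(n,u,v):
    c=manip.get_calibration(n);R=np.array(c['R']);t=np.array(c['t'])
    return -R.T@t, R.T@np.array([(u-c['cx'])/c['fx'],(v-c['cy'])/c['fy'],1])
def onplane(n,u,v,z):
    o,d=ray(n,u,v);return o+d*(z-o[2])/d[2]
def cross(p,q):
    (o1,d1),(o2,d2)=ray('side',*p),ray('top',*q)
    s=np.linalg.lstsq(np.c_[d1,-d2],o2-o1,rcond=None)[0]
    a,b=o1+s[0]*d1,o2+s[1]*d2
    return (a+b)/2,np.linalg.norm(a-b)
def biggest(m):
    return max(cv2.findContours(m.astype(np.uint8),cv2.RETR_EXTERNAL,cv2.CHAIN_APPROX_NONE)[0],key=cv2.contourArea)
E
python3 - <<'E'
from h import *
S=cv2.imread('pics/side0.png');T=cv2.imread('pics/top0.png')
def crop(I,x0,x1,y0,y1):return I[y0:y1,x0:x1]
for n,I,b in(('side',S,(240,310,255,335)),('top',T,(360,425,168,220))):
    hsv=cv2.cvtColor(crop(I,*b),cv2.COLOR_BGR2HSV)
    h,s,v=[hsv[...,i].astype(int) for i in range(3)]
    blue=(h>95)&(h<125)&(s>80)&(v>60)
    pale=(h>90)&(h<125)&(s>40)&(s<165)&(v>150)
    c=biggest(blue|pale);print(n,'blob',cv2.boundingRect(c)+np.array([b[0],b[2],0,0]))
    c=biggest(pale);e=cv2.fitEllipse(cv2.convexHull(c));p=np.array(e[0])+[b[0],b[2]]
    print(' pale',cv2.boundingRect(c)+np.array([b[0],b[2],0,0]),p,e[1:],onplane(n,*p,122).round(1))
for n,I,b in(('side',S,(217,262,182,214)),('top',T,(198,254,186,240))):
    hsv=cv2.cvtColor(crop(I,*b),cv2.COLOR_BGR2HSV)
    v=hsv[...,2]
    print(n,'row v',v[v.shape[0]//2,::3])
    m=(v>110)&(v<200);m=cv2.morphologyEx(m.astype(np.uint8),cv2.MORPH_OPEN,np.ones((5,5)))
    c=biggest(m);e=cv2.fitEllipse(c);p=np.array(e[0])+[b[0],b[2]]
    print(' pan',p,e[1:],onplane(n,*p,30).round(1))
z=lambda I,x0,x1,y0,y1:cv2.resize(I[y0:y1,x0:x1],(400,400*(y1-y0)//(x1-x0)),interpolation=cv2.INTER_NEAREST)
A=z(S,230,350,250,340);B=z(T,340,440,120,270)
o=np.zeros((600,800,3),np.uint8);o[:300,:400]=A;o[:600,400:]=B;o[300:600,:400]=z(S,190,286,176,248)
cv2.imwrite('pics/z.png',o)
E
```

```text
side blob [256 260  39  73]
 pale [256 260  39  30] [275.15101242 274.26135254] ((29.906147003173828, 38.77616500854492), 96.22662353515625) [ 506.8 -298.7  122. ]
top blob [364 174  52  39]
 pale [369 174  46  37] [391.60760498 192.5755024 ] ((35.14448165893555, 47.73275375366211), 73.66844177246094) [ 502.1 -284.1  122. ]
side row v [235 213 210 209 208 203 209 203 207 200 198 197 201 191 226]
 pan [243.56110191 188.93324757] ((5.442694187164307, 7.109311580657959), 161.15313720703125) [496.2  77.3  30. ]
top row v [252 247 219 220 220 221 222 221 222 222 222 220 220 220 219 220 216 213
 193]Traceback (most recent call last):
  File "<stdin>", line 17, in <module>
  File "h.py", line 14, in biggest
    return max(cv2.findContours(m.astype(np.uint8),cv2.RETR_EXTERNAL,cv2.CHAIN_APPROX_NONE)[0],key=cv2.contourArea)
ValueError: max() iterable argument is empty
```

Run:
```python
from h import *
S=cv2.imread('pics/side0.png');T=cv2.imread('pics/top0.png')
for n,I,b in(('side',S,(217,264,180,216)),('top',T,(196,256,184,242))):
    v=I[b[2]:b[3],b[0]:b[1]].max(2)
    m=(v>150)&(v<230);m=cv2.morphologyEx(m.astype(np.uint8),cv2.MORPH_OPEN,np.ones((7,7)))
    c=biggest(m);e=cv2.fitEllipse(cv2.convexHull(c));p=np.array(e[0])+[b[0],b[2]]
    print(n,' pan',p,e[1:],onplane(n,*p,30).round(1))
print('rim top',onplane('top',398.3,190.5,122),'side',onplane('side',275.2,274.5,122))
z=lambda I,x0,x1,y0,y1:cv2.resize(I[y0:y1,x0:x1],(400,400*(y1-y0)//(x1-x0)),interpolation=cv2.INTER_NEAREST)
o=np.zeros((600,800,3),np.uint8);o[:300,:400]=z(S,230,350,250,340);o[:600,400:]=z(T,340,440,120,270);o[300:600,:400]=z(S,190,286,176,248)
cv2.imwrite('pics/z.png',o)
```

```text
side  pan [238.29831314 196.38730621] ((23.91768455505371, 40.15262985229492), 88.7793197631836) [479.9  47.6  30. ]
top  pan [225.90173531 212.93525505] ((43.889549255371094, 48.18608856201172), 82.929443359375) [478.2  46.4  30. ]
rim top [ 505.89154863 -297.60194881  122.        ] side [ 506.75779625 -299.19228108  122.        ]
```

View pics/z.png

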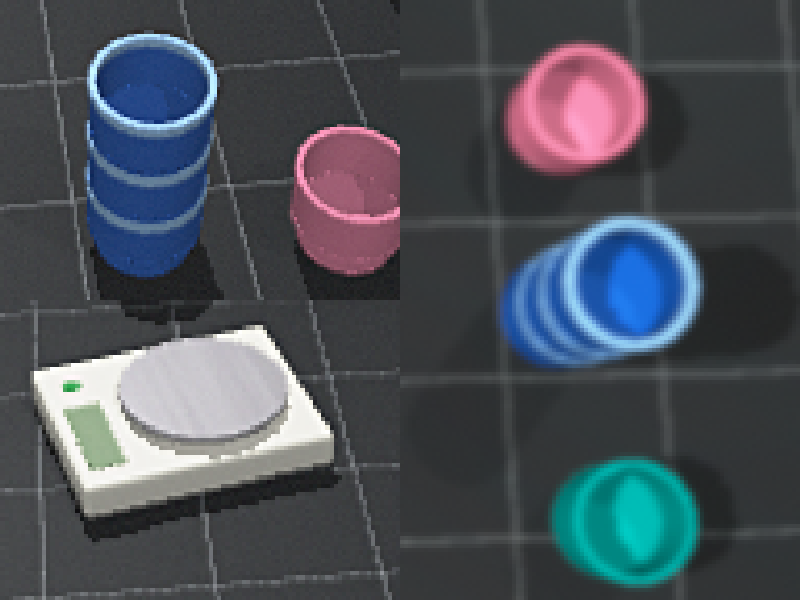

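Request:
servo_tool([
  [[42.2,-16.6,0],0,1],
  [[42.2,-16.6,0],0,1],
  [[42.2,-16.6,0],0,1],
  [[42.2,-16.6,0],0,1],
  [[42.2,-16.6,0],0,1],
  [[42.2,-16.6,0],0,1],
  [[42.2,-16.6,0],0,1],
  [[42.2,-16.6,0],0,1],
  [[42.2,-16.6,0],0,1],
  [[42.2,-16.6,0],0,1],
  [[42.2,-16.6,0],0,1],
  [[42.2,-16.6,0],0,1],
  [[42.2,-16.6,0],0,1],
  [[42.2,-16.6,0],0,1],
  [[42.2,-16.6,0],0,1],
  [[42.2,-16.6,0],0,1],
])

```text
t: 1.7
position: [505.7, -299.2, 205.6]
tool_rot: [0.993, 0.117, 0.0, 0.0]
ft_force: [-0.9, 0.6, 0.2]
grip_width: 94.4
```

```bash
cat >> h.py <<'E'
from scipy.spatial.transform import Rotation as Ro
def wray(s,u,v):
    c=manip.get_calibration('wrist');M=np.array(c['tool_from_camera'])
    d=np.array([u-c['cx'],v-c['cy']]);r=np.hypot(*d);th=r/c['fx']
    dc=np.r_[np.sin(th)*d/max(r,1e-9),np.cos(th)]
    R=Ro.from_quat(s['tool_rot']).as_matrix()
    return np.array(s['position'])+R@M[:3,3],R@M[:3,:3]@dc
def wplane(s,u,v,z):
    o,d=wray(s,u,v);return o+d*(z-o[2])/d[2]
def shot(n,f):
    s=manip.observe();I=manip.camera(n)[:,:,::-1].copy();cv2.imwrite(f,I);return s,I
E
python3 - <<'E'
from h import *
s,I=shot('wrist','pics/w1.png');print(s['t'],s['position'])
hsv=cv2.cvtColor(I,cv2.COLOR_BGR2HSV);h,sa,v=[hsv[...,i].astype(int) for i in range(3)]
m=(h>90)&(h<125)&(sa>40)&(v>60)
c=biggest(m);print(cv2.boundingRect(c))
pale=(h>90)&(h<125)&(sa>40)&(sa<165)&(v>150)
k=biggest(pale);P=np.array([wplane(s,*p[0],122)[:2] for p in cv2.convexHull(k)],np.float32)
print(cv2.boundingRect(k),cv2.minEnclosingCircle(P))
E
```

```text
1.7 [ 505.67888959 -299.22887535  205.59340624]
(217, 148, 72, 83)
(218, 151, 70, 79) ((510.43682861328125, -295.42584228515625), 37.97074508666992)
```

View pics/w1.png

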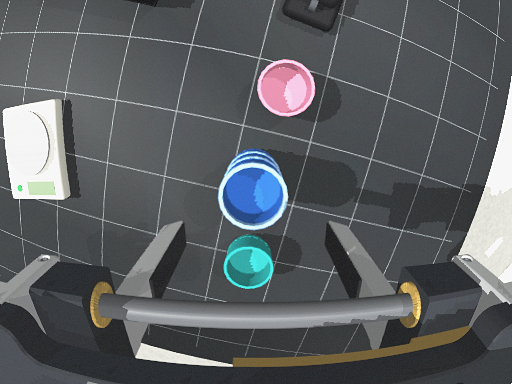

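The wrist view shows the rim ellipse spanning about x 219–288, y 163–230, centred between the fingers. My contour took in the lower lips at the top of that outline, so I'll fit the bottom and side edges only.

Run:
```python
from h import *
from scipy.optimize import least_squares
s=manip.observe();I=cv2.imread('pics/w1.png')
hsv=cv2.cvtColor(I,cv2.COLOR_BGR2HSV);h,sa,v=[hsv[...,i].astype(int) for i in range(3)]
m=(h>90)&(h<125)&(sa>40)&(v>60)
k=biggest(m)[:,0];k=k[k[:,1]>188]
P=np.array([wplane(s,*p,122)[:2] for p in k])
r=least_squares(lambda q:np.hypot(*(P-q[:2]).T)-q[2],[506,-298,32],loss='soft_l1')
print(r.x,r.cost,len(P))
d=r.x[:2]-np.array(s['position'])[:2]
R=Ro.from_quat(s['tool_rot']).as_matrix();print('tool shift mm',R.T@np.r_[d,0])
```

```text
[ 505.28449372 -297.04802073   32.54968343] 6.335028261816147 113
tool shift mm [-3.32782508e-02 -2.07058423e+00 -2.80375657e-04]
```

Request:
servo_tool([
  [[0,-0.15,3],0,1],
  [[0,-0.15,6],0,1],
  [[0,-0.15,8.5],0,1],
  [[0,-0.15,10],0,1],
  [[0,-0.15,11],0,1],
  [[0,-0.15,11.3],0,1],
  [[0,-0.15,11.3],0,1],
  [[0,-0.15,11.3],0,0.78],
  [[0,-0.15,11.3],0,0.75],
  [[0,-0.15,11.3],0,0.72],
  [[0,-0.15,11.3],0,0.7],
  [[0,-0.15,11.3],0,0.6],
  [[0,-0.15,11.3],0,0.4],
  [[0,-0.15,11.3],0,0.4],
  [[0,-0.15,11.3],0,0.4],
  [[0,-0.15,11.3],0,0.4],
  [[0,-0.15,11.3],0,0.4],
])

```text
t: 3.45
position: [506.0, -297.2, 92.7]
tool_rot: [0.993, 0.118, 0.0, 0.0]
ft_force: [0.1, 1.1, 3.4]
grip_width: 61.8
```

Request:
servo_tool([
  [[0,0,-0.2],0,0.4],
  [[0,0,-0.5],0,0.4],
  [[0,0,-0.9],0,0.4],
  [[0,0,-1.4],0,0.4],
  [[0,0,-2],0,0.4],
  [[0,0,-2.7],0,0.4],
  [[0,0,-3.6],0,0.4],
  [[0,0,-4.8],0,0.4],
  [[0,0,-6],0,0.4],
  [[0,0,-7],0,0.4],
  [[0,0,-7.6],0,0.4],
  [[0,0,-8],0,0.4],
  [[0,0,-8],0,0.4],
])

```text
t: 4.75
position: [506.1, -297.4, 173.1]
tool_rot: [0.993, 0.118, 0.0, 0.0]
ft_force: [0.1, -1.0, -0.1]
grip_width: 61.8
```

Run:
```python
from h import *
s,W=shot('wrist','pics/w2.png');_,S=shot('side','pics/s2.png');print(s['t'],s['position'],s['grip_width'],s['ft_force'])
cv2.imwrite('pics/c2.png',np.hstack([cv2.resize(W[120:312,128:384],(400,300)),cv2.resize(S[170:362,160:416],(400,300))]))
```

```text
4.75 [ 506.05560489 -297.35689234  173.09612024] 61.77772358512572 [ 0.11753245 -0.98252574 -0.05666596]
```

View pics/c2.png

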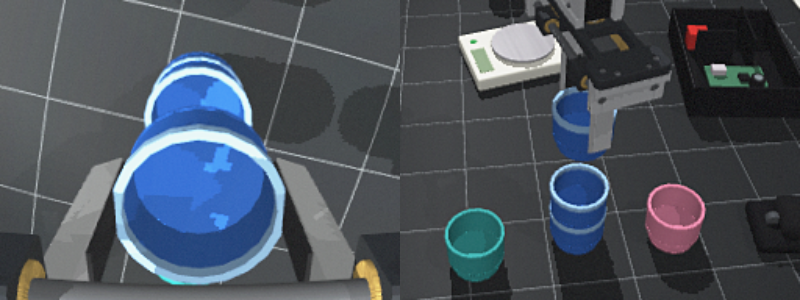

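The picture shows only the top cup in the gripper. The other two are still nested and upright. Next I'll check where the rim sits in the hand.

Run:
```python
from h import *
from scipy.optimize import least_squares
s=manip.observe();I=cv2.imread('pics/w2.png')
hsv=cv2.cvtColor(I,cv2.COLOR_BGR2HSV);h,sa,v=[hsv[...,i].astype(int) for i in range(3)]
pale=((h>85)&(h<125)&(sa<150)&(v>150)).astype(np.uint8); pale[:,:200]=0;pale[:,312:]=0;pale[:200]=0
# outer lip: lowest pale pixel per column + sides
ys,xs=np.nonzero(pale);print(xs.min(),xs.max(),ys.min(),ys.max())
pts=[(x,ys[xs==x].max()) for x in range(215,300) if (xs==x).any()]+[(xs[ys==y].min(),y) for y in range(225,262) if (ys==y).any()]+[(xs[ys==y].max(),y) for y in range(225,262) if (ys==y).any()]
for zr in(200,203,206):
  P=np.array([wplane(s,*p,zr)[:2] for p in pts])
  r=least_squares(lambda q:np.hypot(*(P-q[:2]).T)-q[2],[506,-298,32],loss='soft_l1')
  R=Ro.from_quat(s['tool_rot']).as_matrix()
  print(zr,r.x,r.cost,len(P),'in tool',R.T@np.r_[r.x[:2]-s['position'][:2],0])
```

```text
200 311 200 334
200 [ 487.93695188 -301.61103138   40.60344131] 312.60170366505776 159 in tool [-1.81986903e+01  4.36645226e-01  9.45029071e-03]
203 [ 489.84481211 -301.14825554   39.79853147] 304.69757316109775 159 in tool [-1.62355078e+01  4.34310069e-01  8.39954293e-03]
206 [ 491.7526911  -300.6854215    38.99363116] 296.8103479336457 159 in tool [-1.42722934e+01  4.31922741e-01  7.34881454e-03]
```

Request:
servo_tool([
  [[0.1,-0.6,0],0,0.4],
  [[0.3,-1.8,0],0,0.4],
  [[0.6,-3.6,0],0,0.4],
  [[0.9,-5.8,0],0,0.4],
  [[1.3,-8.3,0],0,0.4],
  [[1.8,-11,0],0,0.4],
  [[2.2,-13.9,0],0,0.4],
  [[2.7,-16.8,0],0,0.4],
  [[3.2,-19.7,0],0,0.4],
  [[3.6,-22.6,0],0,0.4],
  [[4,-25.4,0],0,0.4],
  [[4.4,-28,0],0,0.4],
  [[4.8,-30.2,0],0,0.4],
  [[5.1,-32,0],0,0.4],
  [[5.3,-33.2,0],0,0.4],
  [[5.4,-33.9,0],0,0.4],
  [[5.4,-34.1,0],0,0.4],
  [[5.4,-34.1,0],0,0.4],
  [[5.4,-34.1,0],0,0.4],
])

```text
t: 6.75
position: [478.4, 46.4, 172.4]
tool_rot: [0.993, 0.118, 0.0, 0.0]
ft_force: [0.7, 0.0, -0.3]
grip_width: 61.5
```

Run:
```python
from h import *
s,W=shot('wrist','pics/w3.png');_,S=shot('side','pics/s3.png');print(s['t'],s['position'],s['grip_width'],s['ft_force'])
cv2.imwrite('pics/c3.png',np.hstack([cv2.resize(W[90:330,96:416],(400,300)),cv2.resize(S[90:234,144:336],(400,300))]))
```

```text
6.75 [478.37885349  46.43902769 172.44518175] 61.467375608542284 [ 0.65936051  0.00557547 -0.34309794]
```

View pics/c3.png

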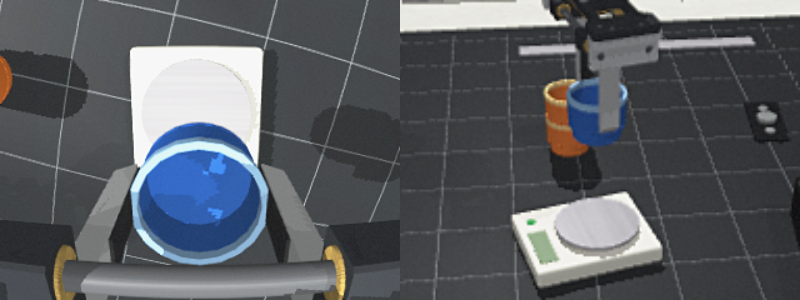

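The left half shows the cup rim at about full-frame x 201–310, y 202–301, with the pan's far edge near (254,138). The right half shows the cup held level above the scale. My in-hand fit picked up stray pixels and gave a radius of 40 mm, so I'm discarding it and projecting these extents instead.

Run:
```python
from h import *
s=manip.observe();R=Ro.from_quat(s['tool_rot']).as_matrix();p=np.array(s['position'])
f=lambda u,v,z:(R.T@(wplane(s,u,v,z)-p))[:2].round(1)
z=p[2]+30
print('rim far/near/left/right',f(255,202,z),f(255,301,z),f(201,248,z),f(310,248,z))
# pan edges: lightness profile along column 254 and row 150-165
I=cv2.imread('pics/w3.png');g=I.max(2)
print(g[122:150:1,254]);print(g[176,195:215],g[176,290:310])
print('pan far',f(254,138,30),'L/R',f(96+141*.8,90+110*.8,30),f(96+254*.8,90+110*.8,30))
print('target in tool',(R.T@(np.array([479,46.9,0])-p))[:2])
```

```text
rim far/near/left/right [32.4  0.2] [-32.2   0.2] [  4.8 -30.5] [ 4.7 31.4]
[ 85  80  81  81 121 219 249 248 247 247 247 247 247 248 249 226 234 237
 236 235 236 233 234 235 235 235 234 233]
[ 90  85  84  85  80  76 204 254 248 247 247 247 247 248 245 239 238 238
 239 239] [236 236 235 236 235 236 226 229 232 233 232 250 249 254 175  59  56  56
  59  56]
pan far [48.9 -0.8] L/R [  4.4 -51.6] [ 4.3 49.9]
target in tool [ 0.68938356 -0.40175834]
```

Request:
servo_tool([
  [[0,-0.1,0.6],0,0.4],
  [[0,-0.1,1.8],0,0.4],
  [[0,-0.1,3.4],0,0.4],
  [[0,-0.1,5.2],0,0.4],
  [[0,-0.1,7],0,0.4],
  [[0,-0.1,8.6],0,0.4],
  [[0,-0.1,9.9],0,0.4],
  [[0,-0.1,10.8],0,0.4],
  [[0,-0.1,11.4],0,0.4],
  [[0,-0.1,11.7],0,0.4],
  [[0,-0.1,11.8],0,0.4],
  [[0,-0.1,11.8],0,0.4],
  [[0,-0.1,11.8],0,0.4],
])

```text
t: 8.15
position: [478.7, 48.0, 55.1]
tool_rot: [0.993, 0.118, 0.001, 0.0]
ft_force: [0.5, -0.3, -0.6]
grip_width: 61.8
```

Request:
servo_tool([
  [[0,0,0.1],0,0.4],
  [[0,0,0.2],0,0.4],
  [[0,0,0.2],0,0.4],
  [[0,0,0.2],0,0.4],
])

```text
t: 8.55
position: [478.0, 48.0, 52.4]
tool_rot: [0.993, 0.118, -0.0, -0.0]
ft_force: [-0.7, 1.4, -1.0]
grip_width: 61.8
```

Not in contact yet, so I'll keep going down in small steps.

Request:
servo_tool([
  [[0,0,0.05],0,0.4],
  [[0,0,0.1],0,0.4],
  [[0,0,0.1],0,0.4],
  [[0,0,0.1],0,0.4],
])

```text
t: 8.95
position: [478.0, 48.0, 51.4]
tool_rot: [0.993, 0.118, -0.0, -0.0]
ft_force: [0.1, 0.2, -0.1]
grip_width: 61.7
```

Request:
servo_tool([
  [[0,0,0.05],0,0.4],
  [[0,0,0.05],0,0.4],
  [[0,0,0.05],0,0.4],
])

```text
t: 9.25
position: [478.1, 48.0, 50.9]
tool_rot: [0.993, 0.118, 0.0, -0.0]
ft_force: [0.1, -0.7, -0.8]
grip_width: 62.0
```

Request:
servo_tool([
  [[0,0,0.05],0,0.4],
  [[0,0,0.05],0,0.4],
  [[0,0,0.05],0,0.4],
])

```text
t: 9.55
position: [478.2, 48.0, 50.7]
tool_rot: [0.993, 0.118, 0.0, 0.0]
ft_force: [-0.8, 0.1, 2.5]
grip_width: 62.0
```

Request:
servo_tool([
  [[0,0,0.04],0,0.4],
  [[0,0,0.04],0,0.4],
  [[0,0,0.04],0,0.4],
])

```text
t: 9.85
position: [478.3, 48.0, 50.7]
tool_rot: [0.993, 0.118, 0.0, 0.0]
ft_force: [-2.0, 0.2, 5.0]
grip_width: 61.8
```

Contact confirmed: the force rises and z holds still. I'll open gradually and then rise.

Request:
servo_tool([
  [[0,0,0],0,0.67],
  [[0,0,0],0,0.69],
  [[0,0,0],0,0.72],
  [[0,0,0],0,0.76],
  [[0,0,0],0,0.82],
  [[0,0,0],0,0.9],
  [[0,0,0],0,0.95],
  [[0,0,0],0,0.95],
  [[0,0,0],0,0.95],
  [[0,0,-0.5],0,0.95],
  [[0,0,-1.5],0,0.95],
  [[0,0,-3],0,0.95],
  [[0,0,-5],0,0.95],
  [[0,0,-7.5],0,0.95],
  [[0,0,-10],0,0.95],
  [[0,0,-12],0,0.95],
  [[0,0,-13],0,0.95],
  [[0,0,-13],0,0.95],
  [[0,0,-13],0,0.95],
])

```text
t: 11.75
position: [477.6, 48.0, 179.6]
tool_rot: [0.993, 0.118, -0.0, -0.0]
ft_force: [0.3, -0.1, -0.5]
grip_width: 89.4
```

Run:
```python
from h import *
s,W=shot('wrist','pics/w4.png');_,S=shot('side','pics/s4.png');print(s['t'],s['position'],s['grip_width'],s['ft_force'])
cv2.imwrite('pics/c4.png',np.hstack([cv2.resize(W[60:300,96:416],(400,300)),cv2.resize(S[100:352,130:466],(400,300))]))
```

```text
11.75 [477.63769331  48.02952009 179.63894478] 89.44246283257236 [ 0.31692033 -0.0858767  -0.51011636]
```

View pics/c4.png

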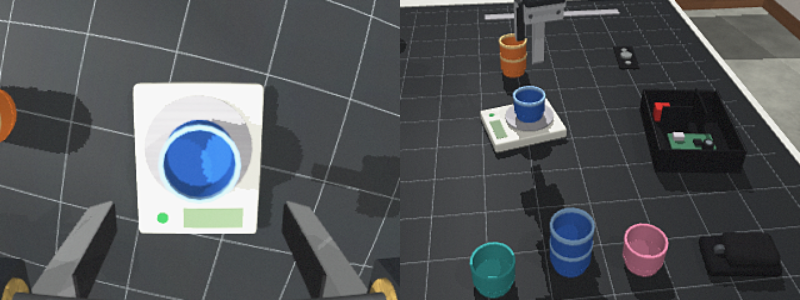

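The cup stands upright on the pan, the remaining blue pair is nested and the orange stack is untouched. One numeric centring check, then hand in.

Run:
```python
from h import *
s=manip.observe();R=Ro.from_quat(s['tool_rot']).as_matrix();p=np.array(s['position'])
f=lambda u,v,z:(R.T@(wplane(s,96+.8*u,60+.8*v,z)-p))[:2].round(1)
print('rim near/L/R',f(200,202,80),f(158,160,80),f(241,160,80))
print('pan far/L/R',f(199,95,30),f(144,145,30),f(254,145,30))
print(manip.sign_off())
```

```text
rim near/L/R [-30.4   1.3] [  4.7 -31.5] [ 4.7 33.2]
pan far/L/R [50.5  0.5] [  5.2 -49.7] [ 5.2 50.7]
the job is handed in; nothing more can be done
None
```

I took only the top blue cup off the stack and set it down upright in the middle of the scale's pan, then handed the job in at about 12 s.

- **Placing:** I lowered the cup until it touched the pan (about 5 N), opened the gripper gradually and moved clear.
- **Centring:** In the last wrist-camera check the cup's centre was within about 2 mm of the pan's.
- **Other objects:** In the last pictures, the other two blue cups were still nested upright. The orange stack and the other cups had not moved.
- **Checks that failed:** One fit of the cup's rim while it was in the gripper gave a 40 mm radius because it picked up stray pixels. I discarded it and measured again by hand. An early rim fit also went wrong because it included the lower cups' lips, and I redid it before the grasp.

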